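# Open the parts cabinet and clamp its door against shutting

## Task

Swing the white door of the green parts cabinet open by its handle until it stands at a right angle to the cabinet front or a little further. Then squeeze the orange spring clamp off the wooden board and clip it upright over the top edge of the open door, pushed well down, so that the door cannot fall shut; leave it gripping there by itself. Do not knock over or shove away the jars, the white bottle and the spray can around the cabinet.

Things in the scene. Friction and masses are not known exactly. Their poses are not given: they have to be found in the camera images.
- cabinet: green steel small-parts cabinet fixed on the table, 160 deep (x) x 340 wide (y) x 200 mm high; origin at the centre of its underside; its front looks along its own -x. Two columns of small clear dummy drawers fill the right part (its -y side); the white door covers the left 220 mm
- door (a joint): hinge of the white door, rad: 0 shut, grows as it swings out to about 2.0 (1.57 = square to the front). The hinge is stiff enough that the door stays where it is left. It may start slightly ajar
- door_hinge (a point): point on the door's upright hinge axis at the height of the door's top edge (200 mm above the table). Its axes turn with the door: z up, the panel runs from it along -y for 220 mm, and the outer (handle) face looks along -x. The panel is 14 mm thick, from x = 0 (outer face) to x = +14 mm, and 200 mm high
- door_top (a point): middle of the door's top edge: half way along its 220 mm width and in the middle of its 14 mm thickness; axes as door_hinge (y along the edge, x across the thickness, z up)
- handle: dark steel upright round bar, the door's handle: 12 mm thick, 110 mm long; origin at its top end on its centre line, 10 mm below the door's top edge; it runs straight down (-z). Centre line 35 mm in front of the outer face, 30 mm from the free edge; two 8 mm stubs 35 and 98 mm below the top end join it to the door. Axes as door_hinge
- stand: plywood tool block fixed on the table, base 160 (x) x 100 (y) x 22 mm; an upright board 130 mm long (along x), 14 mm thick (y) rises from its middle line to 80 mm above the table; four short coloured tool ends 30 mm high beside it. Origin at the centre of the underside
- board_top (a point): middle of the top edge of the upright board, 80 mm above the table; axes as the stand
- clamp: orange spring clamp like a big clothes peg, 95 mm high, 28 wide (x), 63 across its handle bars (y), 95 g; jaws down when its z is up. Origin at the bottom, midway between the jaw tips. Starts gripping the upright board. Black jaw pads 2 to 18 mm above the origin, 14 mm apart at the start; steel pivot at 42 mm (an edge enters at most 36 mm). This body is the +y arm
- clamp_jaw: the other arm of the clamp (its -y side), turning on the pivot; origin on the pivot axis. Gripping a 14 mm edge its axes are parallel to the clamp's; opening turns it about the clamp's -x
- clamp_mouth (a point): point midway between the two jaw pads, 10 mm above the clamp's origin (on the clamp body, so it swings a little as the clamp is squeezed)
- clamp_grip (a point): midway between the two handle bars (each 13 mm thick, 28 mm long along x, at y = +25 and -25 mm), 87 mm above the clamp's origin: squeeze here from above, closing along the clamp's y. It takes 7 N rising to 12 N; at its stop, 36 mm over the bars, the jaws are about 30 mm apart; let go and it snaps shut
- jar0: small white jar with a white cap, 42 mm wide, 55 mm high, standing on the cabinet's top; origin under its centre
- jar1: small jar like jar0, on the cabinet's top
- jar2: small jar like jar0, on the cabinet's top
- cleaner: white bottle with red cap, 84 mm wide, 210 mm high, to the right of the cabinet; origin under its centre
- spray: black and red spray can, 60 mm wide, 170 mm high, to the left of the cabinet; origin under its centre

How it is judged:
On the way, in this order (a step that is already met when the one before it is completed fails the run):
1. the door is being swung out (past 0.3 rad) with the fingers on its handle (value of joint door above 0.3 rad and contact force between the fingers and handle above 0.3 N).
2. the door stands open at about a right angle or further (past 1.45 rad) (value of joint door above 1.45 rad), for 0.2 s.
3. after that, the clamp is taken from the board (more than 50 mm away) (distance of clamp from where it was at the start of the episode above 0.05 m), for 0.1 s.
At the end, for the whole second after the job is handed in: Door at rest, open past 1.4 rad; the released clamp sits on its top edge, upright within 0.3 rad, at rest, jaw pressing over 1 N; mid-point of its pads within 7 mm of mid-thickness, within the panel's width and 6 to 40 mm below the top edge (value of joint door above 1.4 rad and velocity of joint door between -0.05 and 0.05 rad/s and x of clamp_mouth in the frame of door_top between -0.007 and 0.007 m and y of clamp_mouth in the frame of door_top between -0.11 and 0.11 m and z of clamp_mouth in the frame of door_top between -0.04 and -0.006 m and angle between the z axis of clamp and the z axis of door_top, either way round below 0.3 rad and angle between clamp's own z axis and vertical below 0.3 rad and contact force between clamp_jaw and anything else above 1 N and linear speed of clamp below 0.03 m/s); the robot touches nothing.
It fails at once if a jar, the white bottle or the spray can is tipped by more than 0.4 rad or shoved more than 40 mm (angle between any of jar0, jar1, jar2, cleaner, spray's own z axis and vertical above 0.4 rad or distance of any of jar0, jar1, jar2, cleaner, spray from where it was at the start of the episode above 0.04 m).
It also fails if it takes over 61 s, if anything falls off the work surface, if the arm or the gripper's body presses on something with over 40 N, if the wrist force passes 120 N, or if a joint passes its speed limit or range.

## Robot

A 6-joint arm with a two-finger parallel gripper is mounted at the origin on the work surface. World frame = base frame: x ahead of the robot, y to its left, z up, the work surface at z = 0. Lengths are in m, angles in rad, forces in N, time in s.
With the tool pointing down it reaches from about 0.25 to 0.725 m from the base axis. Payload 9.7 kg.
Tool frame: the origin (TCP) lies on the front face of the gripper's body, between the roots of the fingers; the fingertips stand 73 mm ahead of it and the grasp point (between the pads) lies 54 mm ahead of it; z points along the fingers, y is the line along which they close (so a half turn about z gives the same grasp; the last joint's range is limited). The gripper opens to 85 mm and grips with 20 to 120 N. Pads are 22 mm wide; open, the fingers measure 114 mm over their backs; the gripper's body (76 mm by 85 mm) begins 54 mm behind the grasp point. The pads swing forward as they close: fully open they stand 13 mm farther back than shut.
Start: joints at [0, 0.087, 0.176, 1.66, 0, 1.571], TCP at [0.55, -0, 0.304] pointing down, gripper open.
Joint ranges: [-3.13, 3.13], [-0.85, 1.81], [-1.15, 1.24], [-2.2, 2.28], [-1.44, 1.52], [-3.14, 3.14]. Speed limits (rad/s): [2.22, 2.22, 2.57, 3.14, 3.14, 3.14].

## Interface

Orientations are given as a rotation vector (axis times angle).
In Python, from plant import bot gives the robot as it stands.
- The arm moves only by the tool step_arm, never from a script. Its argument "deltas" is a list of rows, each a list of 7 numbers: the shift along the tool's x, y, z as a fraction of full scale, then the turn, a rotation vector about the tool's x, y, z as a fraction of full scale, then the opening, from -1 (shut) to 1 (fully open). In form: [[x, y, z, rx, ry, rz, hand], ...]. A call has 1 to 12 rows; each row shifts and turns the commanded pose from where the row before left it, along the tool's axes as they then stand; what a row does not reach is not made up. Full scale, the value 1, is 20 cm for a shift and 45 degrees for a turn. A row lasts 1/12 s, in which the tool goes at most 41.7 mm and 7.16 degrees, less where a joint would pass 70% of its speed; a pose out of reach is approached as far as the arm can. A call with a number of a shift or a turn outside -1 to 1 is refused whole. A call with a gripper value outside its range is refused whole. The fingers move at their own pace and stop on an object; the grip force is fixed at half the most. Time passes only in rows, so rows that do not move let the fingers close. It gives the time, the measured TCP pose, the force, the opening and the grip force at its end, in the units of the state.
- bot.sense(): the state, without advancing time (a new reading comes with each control period).
- bot.snapshot(name): name is "scene" or "side" or "wrist"; returns the picture (480x640x3 uint8, blue, green, red); there is no depth.
- bot.calibration(name): a dict with "fx", "fy", "cx", "cy" (pixels), "k1" (the pictures are not rectified: a ray, as slopes to the right and down, at radius r is drawn at 1 + k1 r^2 times it, then the intrinsics apply), "R" (3x3) and "t" (3): a world point X has camera coordinates R X + t. Camera axes: x right, y down, z forward; pixel columns grow to the right and rows downward; lengths in m; the calibration is good to about 2 mm. A picture is of the moment at which its call begins: read the wrist's pose just before it. calibration takes no time and is no camera call; for the wrist camera it gives the pose at the moment of the call.
- bot.close_job(): hands the job in; it is judged then, once.
The state is a dict: "clock": time; "joint_pos": joint angles; "qvel": joint speeds; "effort": joint torques, N m; "tcp_pos": TCP position; "orientation": TCP orientation; "wrist_force": force on the tool from outside, world axes, zero at the start; "torque": the same for the moment, N m; "grip_width": opening from 0.0 (shut) to 1.0 (fully open); "gripper_force": force on a finger pad.
Only numpy, scipy, OpenCV 4.12 (cv2) and the standard library are available. Lean on these libraries where they do the work, as an engineer would, in place of code of your own. Each camera call takes 0.05 s, during which the arm holds its last target. There are 200 camera calls.

## Working session

There is one attempt and no reset: what is moved stays moved. The work goes in short steps, Python scripts to look and compute and a tool call to move; the robot and the scene stay as the last step left them, time stands still between calls to the robot, and variables do not carry over. Pictures are saved under pics/ and viewed, at most 10 in all, crops included, and the job is handed in when it is done.

Besides the shell and the picture viewer there is one more tool, called after "Emit:" as name(argument=value, ...), one argument or row to a line, values as JSON. step_arm: Moves the arm, as the interface text tells. Its arguments: {"type":"object","properties":{"deltas":{"type":"array"}},"required":["deltas"]}

```bash
mkdir -p pics; python3 - <<'E'
from plant import bot
import cv2,numpy as np
s=bot.sense();print({k:np.round(v,3) for k,v in s.items()})
a=bot.snapshot("scene");b=bot.snapshot("side")
cv2.imwrite("pics/scene0.png",a);cv2.imwrite("pics/side0.png",b)
for n in("scene","side","wrist"):
  c=bot.calibration(n);print(n,{k:np.round(v,3).tolist() for k,v in c.items()}, (-np.array(c["R"]).T@c["t"]).round(3))
E
```

```text
{'clock': np.float64(0.0), 'joint_pos': array([-0.   ,  0.087,  0.175,  1.66 , -0.   ,  1.571]), 'qvel': array([ 0.   , -0.003,  0.   , -0.001,  0.001, -0.002]), 'effort': array([ 1.0000e-03, -5.2039e+01,  4.6480e+01,  1.6000e-02,  0.0000e+00,
       -0.0000e+00]), 'tcp_pos': array([ 0.55 , -0.   ,  0.303]), 'orientation': array([-2.221e+00, -2.221e+00,  1.000e-03]), 'wrist_force': array([-0.434,  0.127, -0.422]), 'torque': array([-0.002,  0.05 , -0.028]), 'gripper_force': np.float64(0.0), 'grip_width': np.float64(0.996)}
scene {'fx': 501.257, 'fy': 501.257, 'cx': 321.743, 'cy': 234.302, 'k1': -0.061, 'R': [[-0.847, 0.532, -0.006], [0.471, 0.745, -0.472], [-0.246, -0.403, -0.882]], 't': [0.522, -0.221, 1.233]} [0.85  0.383 0.987]
side {'fx': 460.513, 'fy': 460.513, 'cx': 318.628, 'cy': 242.654, 'k1': 0.033, 'R': [[-0.931, -0.364, -0.003], [-0.213, 0.551, -0.807], [0.295, -0.751, -0.59]], 't': [0.543, 0.243, 0.956]} [0.275 0.782 0.762]
wrist {'fx': 405.941, 'fy': 405.941, 'cx': 317.063, 'cy': 238.664, 'k1': -0.083, 'R': [[1.0, 0.001, -0.002], [0.001, -0.947, 0.321], [-0.001, -0.321, -0.947]], 't': [-0.549, -0.041, 0.382]} [0.55  0.084 0.374]
```

View pics/scene0.png

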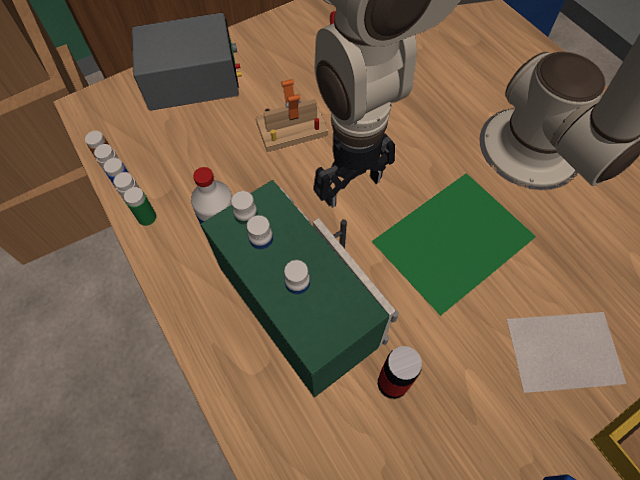

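View pics/side0.png

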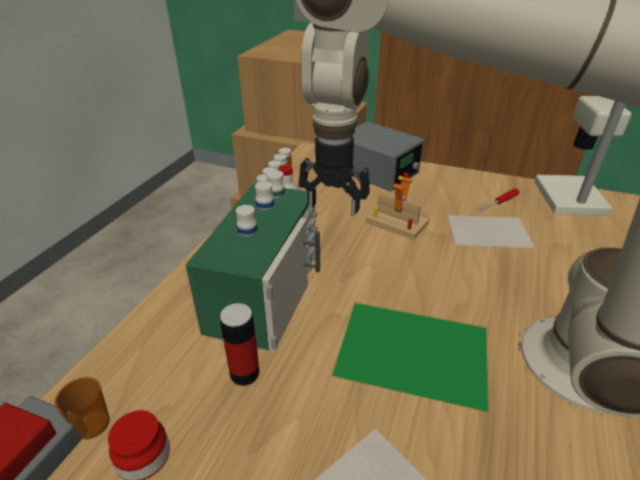

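The scene view shows the door's top edge running from about (318,222) at the free end to (391,316) at the hinge. The handle top is near (344,224) and the clamp near (290,95), and the side view shows the handle near (318,240). I'll enlarge these areas to get finer pixel positions.

```bash
cat > h.py <<'E'
import numpy as np,cv2
from plant import bot
def ray(n,p,c=None):
    c=c or bot.calibration(n);R=np.array(c["R"]);t=np.array(c["t"])
    K=np.array([[c["fx"],0,c["cx"]],[0,c["fy"],c["cy"]],[0,0,1]])
    q=cv2.undistortPoints(np.array([[p]],float),K,np.array([c["k1"],0,0,0]))[0,0]
    d=R.T@np.array([q[0],q[1],1]);return -R.T@t,d/np.linalg.norm(d)
def onz(n,p,z,c=None):
    o,d=ray(n,p,c);return o+d*(z-o[2])/d[2]
def tri(p,q,a="scene",b="side"):
    o,d=ray(a,p);u,e=ray(b,q)
    s=np.linalg.lstsq(np.c_[d,-e],u-o,rcond=None)[0]
    A=o+s[0]*d;B=u+s[1]*e;return (A+B)/2,np.linalg.norm(A-B)
def proj(n,X,c=None):
    c=c or bot.calibration(n);q=np.array(c["R"])@X+c["t"];x,y=q[:2]/q[2];f=1+c["k1"]*(x*x+y*y)
    return np.array([c["fx"]*x*f+c["cx"],c["fy"]*y*f+c["cy"]])
E
python3 - <<'E'
import cv2,numpy as np
a=cv2.imread("pics/scene0.png");b=cv2.imread("pics/side0.png")
def crop(i,x,y,w,h):
    o=cv2.resize(i[y:y+h,x:x+w],(400,300),interpolation=cv2.INTER_CUBIC)
    for k in range(0,w,10):cv2.line(o,(int(k*400/w),0),(int(k*400/w),8 if k%50 else 16),(255,255,0),1)
    for k in range(0,h,10):cv2.line(o,(0,int(k*300/h)),(8 if k%50 else 16,int(k*300/h)),(255,255,0),1)
    return o
o=np.vstack([np.hstack([crop(a,290,205,160,120),crop(a,250,70,80,60+20-20)]),np.hstack([crop(b,240,200,200,150),crop(b,350,160,100,75)])])
cv2.imwrite("pics/z0.png",o)
E
```

```text
(no output)
```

View pics/z0.png

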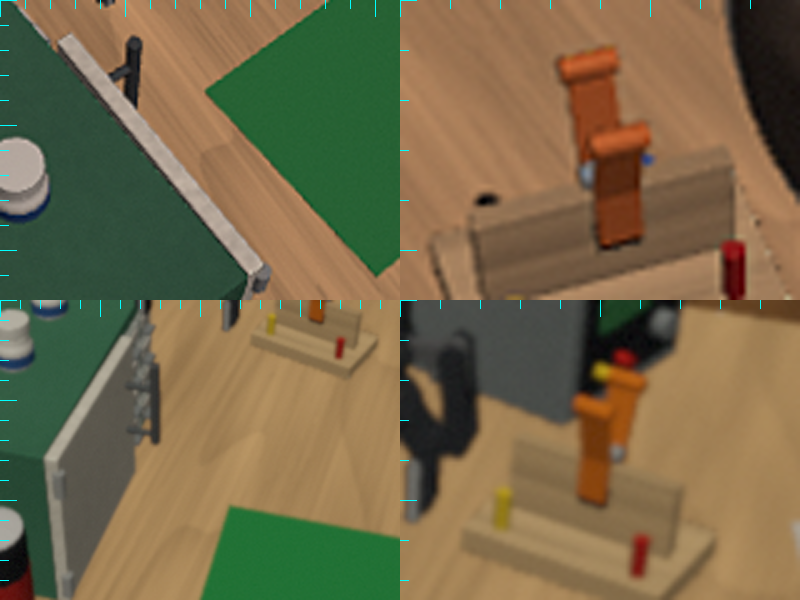

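```bash
python3 - <<'E'
from h import *
P=lambda *a:print(*[np.round(x,4) for x in a])
F=onz("scene",(318.8,219.4),.2);Fi=onz("scene",(314,222.2),.2);H=onz("scene",(395.6,311),.2);Hi=onz("scene",(388.4,313.8),.2)
P("free",F,Fi,"hinge",H,Hi,"w",np.linalg.norm(F-H),np.linalg.norm(Fi-Hi),np.linalg.norm(F-Fi))
P("handle onz .19",onz("scene",(344,221),.19),"tri",*tri((344,221),(317,232.5)))
P("side hinge",onz("side",(263,280),.2),onz("side",(271,279),.2))
P("bars",*tri((294,97.4),(398.3,185.8)),*tri((287.6,82.4),(406.8,179.3)))
P("barends @.15",[onz("scene",p,.15) for p in((282,83.6),(293.4,81),(288.4,99),(299.6,96))])
P("board",[onz("scene",p,.08) for p in((264.4,114.4),(317,104),(315.6,99.6))])
# cabinet back top corners not door; cabinet front far right corner
P("cab",[onz("scene",p,.2) for p in((274,181),(203,223),(315,362),(388,315))])
P("jars cap",[onz("scene",p,.255) for p in((243,200),(259,225),(296,268))], "cleaner",onz("scene",(204,175),.21),"spray",onz("scene",(406,360),.17))
E
```

```text
Traceback (most recent call last):
numpy._core._exceptions._UFuncNoLoopError: ufunc 'multiply' did not contain a loop with signature matching types (dtype('<U4'), dtype('float64')) -> None
```

```bash
python3 - <<'E'
from h import *
P=lambda *a:print(*[x if isinstance(x,str) else np.round(x,4).tolist() for x in a])
F=onz("scene",(318.8,219.4),.2);Fi=onz("scene",(314,222.2),.2);H=onz("scene",(395.6,311),.2);Hi=onz("scene",(388.4,313.8),.2)
P("free",F,Fi,"hinge",H,Hi,"w",np.linalg.norm(F-H),np.linalg.norm(Fi-Hi),np.linalg.norm(F-Fi))
P("handle onz .19",onz("scene",(344,221),.19),"tri",*tri((344,221),(317,232.5)))
P("side hinge",onz("side",(263,280),.2),onz("side",(271,279),.2))
P("bars",*tri((294,97.4),(398.3,185.8)),*tri((287.6,82.4),(406.8,179.3)))
P("barends @.15",[onz("scene",p,.15) for p in((282,83.6),(293.4,81),(288.4,99),(299.6,96))])
P("board",[onz("scene",p,.08) for p in((264.4,114.4),(317,104),(315.6,99.6))])
P("cab",[onz("scene",p,.2) for p in((274,181),(203,223),(315,362),(388,315))])
P("jars cap",[onz("scene",p,.255) for p in((243,200),(259,225),(296,268))], "cleaner",onz("scene",(204,175),.21),"spray",onz("scene",(406,360),.17))
E
```

```text
free [0.6187, -0.0046, 0.2] [0.6291, -0.0043, 0.2] hinge [0.6038, 0.2106, 0.2] [0.6166, 0.2081, 0.2] w 0.2157 0.2128 0.0104
handle onz .19 [0.5786, 0.0179, 0.19] tri [0.5787, 0.0179, 0.1885] 0.0015
side hinge [0.61, 0.2139, 0.2] [0.5974, 0.206, 0.2]
bars [0.4792, -0.3353, 0.1388] 0.0013 [0.4666, -0.3862, 0.1356] 0.0013
barends @.15 [[0.4863, -0.3762, 0.15], [0.4603, -0.3691, 0.15], [0.4976, -0.3277, 0.15], [0.472, -0.322, 0.15]]
board [[0.5405, -0.3758, 0.08], [0.4184, -0.3365, 0.08], [0.4138, -0.3503, 0.08]]
cab [[0.646, -0.121, 0.2], [0.7999, -0.1105, 0.2], [0.7604, 0.2113, 0.2], [0.6184, 0.2095, 0.2]]
jars cap [[0.7249, -0.0801, 0.255], [0.7252, -0.0219, 0.255], [0.7131, 0.079, 0.255]] cleaner [0.7536, -0.1977, 0.21] spray [0.6296, 0.2815, 0.17]
```

The measurements agree with each other:
- **Door:** about 216 mm wide, hinge near (0.602, 0.211), yaw about 0.07.
- **Handle top:** (0.579, 0.018, 0.189).
- **Clamp grip:** (0.473, -0.361), about 0.131 high, yaw about -0.26.

Next I'll move above the handle and check which way joint 6 turns.

Emit:
step_arm(
  deltas=[
    [0.045, 0.07, 0, 0, 0, -0.09, -0.3],
    [0.045, 0.075, 0, 0, 0, 0, -0.3],
    [0, 0, 0, 0, 0, 0, -0.3],
    [0, 0, 0, 0, 0, 0, -0.3],
  ],
)

```text
clock: 0.43
tcp_pos: [0.5785, 0.0193, 0.303]
orientation: [-2.14, -2.298, 0.002]
wrist_force: [0.1, -0.1, -0.4]
grip_width: 0.456
gripper_force: 0.0
```

```bash
python3 - <<'E'
from h import *
s=bot.sense();print({k:np.round(v,4).tolist() for k,v in s.items()})
a=bot.snapshot("wrist");cv2.imwrite("pics/w1.png",a)
E
```

```text
{'clock': 0.4333, 'joint_pos': [0.0334, 0.1584, 0.2529, 1.6669, -0.0001, 1.5331], 'qvel': [-0.0093, -0.0243, -0.0141, 0.0052, -0.0031, -0.0043], 'effort': [0.5561, -55.6242, 47.0172, -0.2346, 0.0537, 0.0503], 'tcp_pos': [0.5785, 0.0193, 0.303], 'orientation': [-2.1403, -2.2983, 0.0019], 'wrist_force': [0.1414, -0.1387, -0.3567], 'torque': [0.0035, 0.0266, 0.06], 'gripper_force': 0.0, 'grip_width': 0.4557}
```

View pics/w1.png

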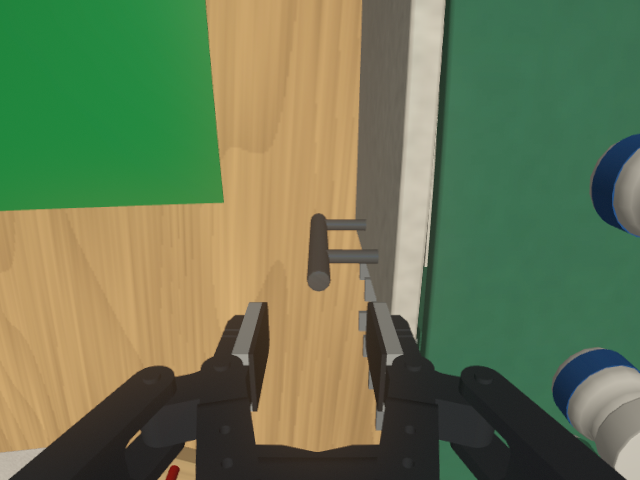

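The wrist view shows the handle's top disc at (318,281), between the fingers' lines, with the stubs running to the door at right. Joint 6 grows with clockwise turns, so I need a half turn first to have range for the swing.

```bash
python3 - <<'E'
from h import *
print(onz("wrist",(318,281),.19), onz("wrist",(438,100),.2),onz("wrist",(397,310),.2),bot.sense()["tcp_pos"])
E
```

```text
[0.57861794 0.01828023 0.19      ] [0.62167738 0.10740101 0.2       ] [0.61749003 0.0102004  0.2       ] [0.57813351 0.01903879 0.30332152]
```

Emit:
step_arm(
  deltas=[
    [0, 0, 0, 0, 0, -0.15, -0.2],
    [0, 0, 0, 0, 0, -0.15, -0.2],
    [0, 0, 0, 0, 0, -0.15, -0.2],
    [0, 0, 0, 0, 0, -0.15, -0.2],
    [0, 0, 0, 0, 0, -0.15, -0.2],
    [0, 0, 0, 0, 0, -0.15, -0.2],
    [0, 0, 0, 0, 0, -0.15, -0.2],
    [0, 0, 0, 0, 0, -0.15, -0.2],
    [0, 0, 0, 0, 0, -0.15, -0.2],
    [0, 0, 0, 0, 0, -0.15, -0.2],
    [0, 0, 0, 0, 0, -0.15, -0.2],
    [0, 0, 0, 0, 0, -0.15, -0.2],
  ],
)

```text
clock: 1.48
tcp_pos: [0.5777, 0.0185, 0.3041]
orientation: [-0.128, -3.139, 0.0]
wrist_force: [0.1, -0.2, 0.6]
grip_width: 0.403
gripper_force: 0.0
```

Emit:
step_arm(
  deltas=[
    [0, 0, 0, 0, 0, -0.15, -0.2],
    [0, 0, 0, 0, 0, -0.15, -0.2],
    [0, 0, 0, 0, 0, -0.15, -0.2],
    [0, 0, 0, 0, 0, -0.15, -0.2],
    [0, 0, 0, 0, 0, -0.15, -0.2],
    [0, 0, 0, 0, 0, -0.15, -0.2],
    [0, 0, 0, 0, 0, -0.15, -0.2],
    [0, 0, 0, 0, 0, -0.15, -0.2],
    [0, 0, 0, 0, 0, -0.15, -0.2],
    [0, 0, 0, 0, 0, -0.15, -0.2],
    [0, 0, 0, 0, 0, -0.15, -0.2],
    [0, 0, 0, 0, 0, -0.15, -0.2],
  ],
)

```text
clock: 2.48
tcp_pos: [0.5777, 0.0186, 0.304]
orientation: [1.942, -2.47, -0.0]
wrist_force: [-0.1, 0.3, 0.7]
grip_width: 0.399
gripper_force: 0.0
```

Emit:
step_arm(
  deltas=[
    [0, 0, 0, 0, 0, -0.15, -0.2],
    [0, 0, 0, 0, 0, -0.15, -0.2],
    [0, 0, 0, 0, 0, -0.1, -0.2],
    [0, 0, 0, 0, 0, 0, -0.2],
    [0, 0, 0, 0, 0, 0, -0.2],
  ],
)

```text
clock: 2.9
tcp_pos: [0.5779, 0.0187, 0.3041]
orientation: [-2.295, 2.145, -0.0]
wrist_force: [-0.1, 0.1, -0.4]
grip_width: 0.401
gripper_force: 0.0
```

```bash
python3 - <<'E'
from h import *
s=bot.sense();print({k:np.round(v,4).tolist() for k,v in s.items()})
from scipy.spatial.transform import Rotation as R
print(R.from_rotvec(s["orientation"]).as_matrix().round(3))
E
```

```text
{'clock': 2.9, 'joint_pos': [0.0324, 0.156, 0.2522, 1.6669, -0.0, -1.6059], 'qvel': [0.0017, 0.0044, 0.0027, -0.0017, -0.0007, 0.0196], 'effort': [0.003, -56.2963, 46.3982, 0.0043, -0.0007, -0.4856], 'tcp_pos': [0.5779, 0.0187, 0.3041], 'orientation': [-2.2951, 2.1452, -0.0001], 'wrist_force': [-0.1267, 0.08, -0.4005], 'torque': [0.0256, 0.0172, 0.0159], 'gripper_force': 0.0, 'grip_width': 0.4005}
[[ 0.067 -0.998  0.   ]
 [-0.998 -0.067 -0.   ]
 [ 0.    -0.    -1.   ]]
```

Emit:
step_arm(
  deltas=[
    [0, 0, 0, 0, 0, 0, -0.3],
    [0, 0, 0.12, 0, 0, 0, -0.3],
    [0, 0, 0.12, 0, 0, 0, -0.3],
    [0, 0, 0.1, 0, 0, 0, -0.3],
    [0, 0, 0, 0, 0, 0, -0.3],
    [0, 0, 0, 0, 0, 0, -1],
    [0, 0, 0, 0, 0, 0, -1],
    [0, 0, 0, 0, 0, 0, -1],
    [0, 0, 0, 0, 0, 0, -1],
    [0, 0, 0, 0, 0, 0, -1],
  ],
)

```text
clock: 3.73
tcp_pos: [0.5786, 0.019, 0.237]
orientation: [-2.298, 2.141, -0.002]
wrist_force: [-1.5, -0.8, 2.1]
grip_width: 0.116
gripper_force: 59.3
```

Emit:
step_arm(
  deltas=[
    [-0.008, 0.037, 0, 0, 0, 0.05, -1],
    [-0.008, 0.037, 0, 0, 0, 0.05, -1],
    [-0.0165, 0.074, 0, 0, 0, 0.1, -1],
    [-0.0165, 0.074, 0, 0, 0, 0.1, -1],
    [-0.0165, 0.074, 0, 0, 0, 0.1, -1],
    [-0.0165, 0.074, 0, 0, 0, 0.1, -1],
  ],
)

```text
clock: 4.23
tcp_pos: [0.5066, 0.0424, 0.237]
orientation: [-1.829, 2.55, -0.001]
wrist_force: [5.0, 5.7, 0.6]
grip_width: 0.111
gripper_force: 59.1
```

Forces are small and the bar is still held. I'll continue the arc.

Emit:
step_arm(
  deltas=[
    [-0.0165, 0.074, 0, 0, 0, 0.1, -1],
    [-0.0165, 0.074, 0, 0, 0, 0.1, -1],
    [-0.0165, 0.074, 0, 0, 0, 0.1, -1],
    [-0.0165, 0.074, 0, 0, 0, 0.1, -1],
    [-0.0165, 0.074, 0, 0, 0, 0.1, -1],
    [-0.0165, 0.074, 0, 0, 0, 0.1, -1],
    [-0.0165, 0.074, 0, 0, 0, 0.1, -1],
    [-0.0165, 0.074, 0, 0, 0, 0.1, -1],
  ],
)

```text
clock: 4.9
tcp_pos: [0.4261, 0.1302, 0.237]
orientation: [-0.951, 2.988, 0.001]
wrist_force: [15.3, 5.6, -6.4]
grip_width: 0.115
gripper_force: 58.6
```

Emit:
step_arm(
  deltas=[
    [-0.0165, 0.074, 0, 0, 0, 0.1, -1],
    [-0.0165, 0.074, 0, 0, 0, 0.1, -1],
    [-0.0165, 0.074, 0, 0, 0, 0.1, -1],
    [-0.0165, 0.074, 0, 0, 0, 0.1, -1],
    [-0.0165, 0.074, 0, 0, 0, 0.1, -1],
    [-0.0165, 0.074, 0, 0, 0, 0.1, -1],
    [-0.008, 0.037, 0, 0, 0, 0.05, -1],
    [0, 0, 0, 0, 0, 0, -1],
    [0, 0, 0, 0, 0, 0, -1],
    [0, 0, 0, 0, 0, 0, -1],
  ],
)

```text
clock: 5.73
tcp_pos: [0.4095, 0.2252, 0.237]
orientation: [-0.171, 3.13, 0.001]
wrist_force: [16.2, -0.5, -5.0]
grip_width: 0.116
gripper_force: 58.8
```

```bash
python3 - <<'E'
from h import *
from scipy.spatial.transform import Rotation as R
s=bot.sense();print({k:np.round(v,4).tolist() for k,v in s.items()})
M=R.from_rotvec(s["orientation"]).as_matrix();print(M.round(3))
cv2.imwrite("pics/scene1.png",bot.snapshot("scene"))
E
```

```text
{'clock': 5.7333, 'joint_pos': [0.5041, -0.1307, -0.1672, 1.5277, -0.0028, 0.3947], 'qvel': [-0.0056, -0.0015, -0.0014, -0.0002, 0.0002, -0.0013], 'effort': [4.0884, -41.2683, 44.1772, 5.6587, 2.1958, 0.0647], 'tcp_pos': [0.4095, 0.2252, 0.237], 'orientation': [-0.1713, 3.1297, 0.0005], 'wrist_force': [16.2012, -0.5149, -4.9711], 'torque': [-0.0834, -3.137, -0.0102], 'gripper_force': 58.7963, 'grip_width': 0.116}
[[-0.994 -0.109  0.007]
 [-0.109  0.994  0.001]
 [-0.007 -0.    -1.   ]]
```

View pics/scene1.png

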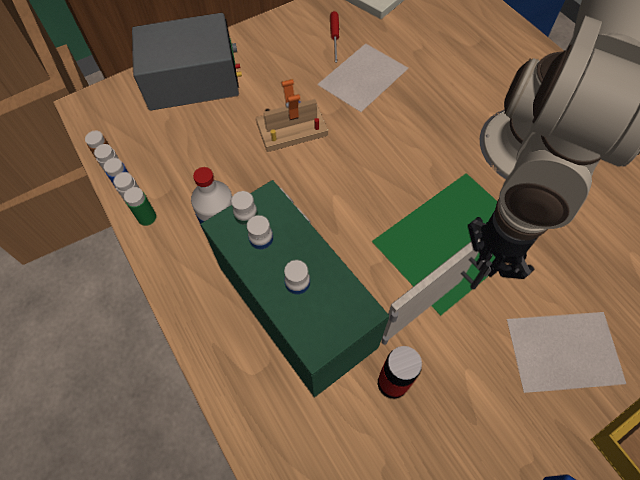

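The door stands at nearly a right angle, about 1.55 rad, and nothing else has moved. I'll swing it slightly further, relieve the pull, then let go and rise.

Emit:
step_arm(
  deltas=[
    [-0.0165, 0.074, 0, 0, 0, 0.1, -1],
    [-0.013, 0.037, 0, 0, 0, 0.05, -1],
    [-0.005, 0, 0, 0, 0, 0, -1],
    [0, 0, 0, 0, 0, 0, -1],
    [0, 0, 0, 0, 0, 0, -0.3],
    [0, 0, 0, 0, 0, 0, -0.3],
    [0, 0, 0, 0, 0, 0, -0.3],
  ],
)

```text
clock: 6.37
tcp_pos: [0.4118, 0.2471, 0.2361]
orientation: [-0.012, -3.141, -0.0]
wrist_force: [-0.4, -0.5, -0.4]
grip_width: 0.352
gripper_force: 0.0
```

Emit:
step_arm(
  deltas=[
    [0, 0, -0.1, 0, 0, 0, -0.3],
    [0, 0, -0.16, 0, 0, 0, -0.3],
    [0, 0, -0.16, 0, 0, 0, -0.3],
    [-0.019, -0.19, 0, 0, 0, 0, 1],
    [-0.019, -0.19, 0, 0, 0, 0, 1],
    [-0.019, -0.19, 0, 0, 0, 0, 1],
    [-0.019, -0.19, 0, 0, 0, 0, 1],
    [-0.019, -0.19, 0, 0, 0, 0, 1],
    [-0.019, -0.19, 0, 0, 0, 0, 1],
    [-0.019, -0.19, 0, 0, 0, 0, 1],
    [-0.019, -0.19, 0, 0, 0, 0, 1],
  ],
)

```text
clock: 7.28
tcp_pos: [0.4394, -0.0588, 0.3202]
orientation: [0.012, 3.141, 0.0]
wrist_force: [0.1, 0.8, 0.3]
grip_width: 1.001
gripper_force: 0.0
```

Emit:
step_arm(
  deltas=[
    [-0.019, -0.19, 0, 0, 0, 0, 1],
    [-0.019, -0.19, 0, 0, 0, 0, 1],
    [-0.019, -0.19, 0, 0, 0, 0, 1],
    [-0.019, -0.19, 0, 0, 0, 0, 1],
    [-0.019, -0.19, 0, 0, 0, 0, 1],
    [-0.019, -0.19, 0, 0, 0, 0, 1],
    [-0.019, -0.19, 0, 0, 0, 0, 1],
    [-0.019, -0.19, 0, 0, 0, 0, 1],
    [0, 0, 0, 0, 0, 0.15, 1],
    [0, 0, 0, 0, 0, 0.15, 1],
    [0, 0, 0, 0, 0, 0, 1],
    [0, 0, 0, 0, 0, 0, 1],
  ],
)

```text
clock: 8.28
tcp_pos: [0.4678, -0.3612, 0.3199]
orientation: [-0.376, -3.119, -0.0]
wrist_force: [0.6, 0.1, -0.5]
grip_width: 0.994
gripper_force: 0.0
```

```bash
python3 - <<'E'
from h import *
from scipy.spatial.transform import Rotation as R
import json
s=bot.sense();print({k:np.round(v,4).tolist() for k,v in s.items()})
print(R.from_rotvec(s["orientation"]).as_matrix().round(3))
a=bot.snapshot("wrist");b=bot.snapshot("scene");cv2.imwrite("pics/w2.png",a);cv2.imwrite("pics/scene2.png",b)
o=np.vstack([cv2.resize(a[:,100:540],(440,480))[:300], np.zeros((0,440,3),np.uint8)])
c=cv2.resize(b[200:360,330:530],(800,640),interpolation=cv2.INTER_CUBIC)
cv2.imwrite("pics/c2.png",cv2.resize(b[220:350,360:520],(800,590)[:2] if 0 else (720,585),interpolation=cv2.INTER_CUBIC))
E
```

```text
{'clock': 8.2833, 'joint_pos': [-0.6575, 0.1957, 0.3285, 1.7039, 0.0001, -0.4176], 'qvel': [0.0106, -0.012, -0.0033, -0.0011, -0.0014, -0.029], 'effort': [-0.6073, -57.5947, 46.0623, -0.0319, -0.0135, 0.6924], 'tcp_pos': [0.4678, -0.3612, 0.3199], 'orientation': [-0.3759, -3.1189, -0.0004], 'wrist_force': [0.6341, 0.0977, -0.4566], 'torque': [-0.0449, -0.0042, 0.0158], 'gripper_force': 0.0, 'grip_width': 0.9944}
[[-0.971  0.238 -0.   ]
 [ 0.238  0.971  0.   ]
 [ 0.     0.    -1.   ]]
```

View pics/w2.png

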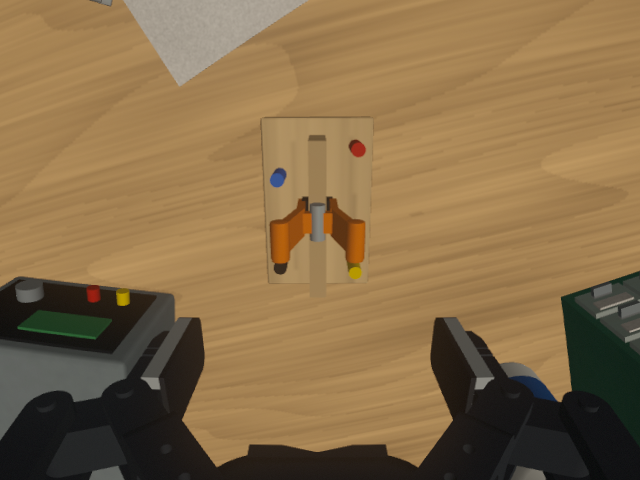

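View pics/c2.png

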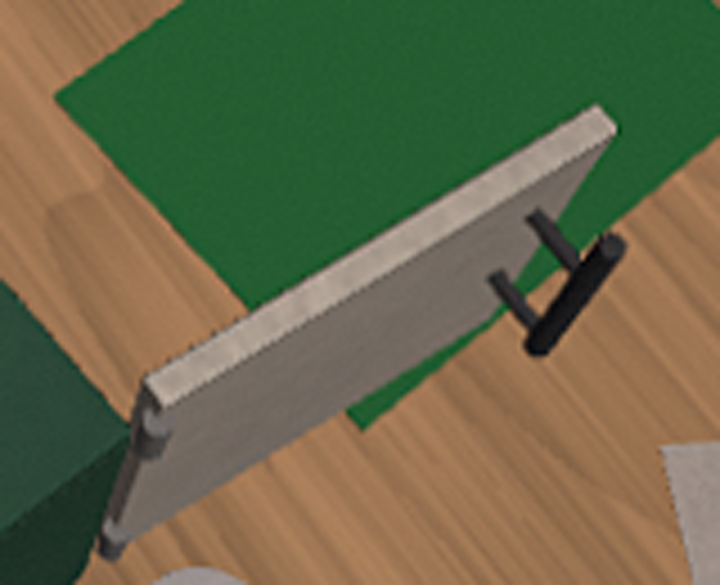

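The wrist view shows the bars at (281,241) and (356,240), with the board's line vertical at column 317, so the yaw fits. The scene crop shows the open door's top-edge corners near (493,243) and (497,248) at the free end, and (392,304) and (397,311) at the hinge.

```bash
python3 - <<'E'
from h import *
from scipy.spatial.transform import Rotation as R
P=lambda *a:print(*[x if isinstance(x,str) else np.round(x,4).tolist() for x in a])
s=bot.sense();M=R.from_rotvec(s["orientation"]).as_matrix();t=s["tcp_pos"]
for q in((281,241),(356,240),(318.5,240.5)):
  X=onz("wrist",q,.132);P("bar",X,"in tool",M.T@(X-t))
for q in((317,137),(318,297)):
  X=onz("wrist",q,.08);P("board",X,"tool",M.T@(X-t))
c=[onz("scene",p,.2) for p in((492.9,243.3),(496.9,248.4),(392.2,304.4),(396.7,310.7))];P("door",c)
f=(c[0]+c[1])/2;h=(c[2]+c[3])/2;d=f-h;P("mid",f,h,"len",np.linalg.norm(d),"psi",np.arctan2(d[0],-d[1]))
E
```

```text
bar [0.4687, -0.385, 0.132] in tool [-0.0064, -0.0233, 0.1882]
bar [0.48, -0.3357, 0.132] in tool [-0.0057, 0.0272, 0.1882]
bar [0.4743, -0.3603, 0.132] in tool [-0.006, 0.0019, 0.1882]
board [0.4119, -0.3462, 0.08] tool [0.058, 0.0009, 0.2402]
board [0.5412, -0.3767, 0.08] tool [-0.0748, 0.0019, 0.2402]
door [[0.3838, 0.2015, 0.2], [0.3845, 0.213, 0.2], [0.6018, 0.1982, 0.2], [0.6019, 0.2111, 0.2]]
mid [0.3842, 0.2072, 0.2] [0.6019, 0.2047, 0.2] len 0.2177 psi -1.5826
```

Emit:
step_arm(
  deltas=[
    [-0.03, 0.01, 0, 0, 0, 0, 1],
    [0, 0, 0.17, 0, 0, 0, 1],
    [0, 0, 0.17, 0, 0, 0, 1],
    [0, 0, 0.17, 0, 0, 0, 1],
    [0, 0, 0.17, 0, 0, 0, 1],
    [0, 0, 0, 0, 0, 0, 1],
    [0, 0, 0, 0, 0, 0, -1],
    [0, 0, 0, 0, 0, 0, -1],
    [0, 0, 0, 0, 0, 0, -1],
    [0, 0, 0, 0, 0, 0, -1],
    [0, 0, 0, 0, 0, 0, -1],
    [0, 0, 0, 0, 0, 0, -1],
  ],
)

```text
clock: 9.38
tcp_pos: [0.4763, -0.362, 0.1911]
orientation: [0.38, 3.109, -0.008]
wrist_force: [-1.5, 2.1, 22.7]
grip_width: 0.365
gripper_force: 58.1
```

Emit:
step_arm(
  deltas=[
    [0, 0, -0.05, 0, 0, 0, -1],
    [0, 0, -0.05, 0, 0, 0, -1],
    [0, 0, -0.05, 0, 0, 0, -1],
  ],
)

```text
clock: 9.63
tcp_pos: [0.4746, -0.3609, 0.2161]
orientation: [0.381, 3.117, -0.001]
wrist_force: [-0.7, 1.0, -0.8]
grip_width: 0.367
gripper_force: 60.0
```

Emit:
step_arm(
  deltas=[
    [0, 0, -0.1, 0, 0, 0, -1],
    [0, 0, -0.15, 0, 0, 0, -1],
    [0, 0, -0.15, 0, 0, 0, -1],
    [0, 0, -0.15, 0, 0, 0, -1],
    [0, 0, 0, 0, 0, 0, -1],
    [0, 0, 0, 0, 0, 0, -1],
  ],
)

```text
clock: 10.13
tcp_pos: [0.4747, -0.361, 0.3265]
orientation: [0.381, 3.115, -0.003]
wrist_force: [0.5, 0.0, -1.7]
grip_width: 0.361
gripper_force: 60.0
```

```bash
python3 - <<'E'
from h import *
from scipy.spatial.transform import Rotation as R
s=bot.sense();print({k:np.round(v,4).tolist() for k,v in s.items()})
print(R.from_rotvec(s["orientation"]).as_matrix().round(3))
a=bot.snapshot("wrist");b=bot.snapshot("side");sc=bot.snapshot("scene")
for n,i in(("w3",a),("side3",b),("scene3",sc)):cv2.imwrite(f"pics/{n}.png",i)
p=proj("side",np.array([.474,-.361,.25]));q=proj("scene",np.array([.474,-.361,.25]));print(p,q)
def cr(i,p):
  x,y=np.clip(np.int32(p)-[50,50],0,[540,380]);print(x,y);return cv2.resize(i[y:y+100,x:x+100],(400,400),interpolation=cv2.INTER_CUBIC)
cv2.imwrite("pics/c3.png",np.hstack([cr(b,p),cr(sc,q)]))
E
```

```text
{'clock': 10.1333, 'joint_pos': [-0.6502, 0.209, 0.3572, 1.7149, 0.0, -0.4068], 'qvel': [0.0014, 0.0173, -0.0731, -0.0277, 0.0002, 0.0007], 'effort': [0.0019, -62.4756, 49.4668, 0.5426, -0.0028, -0.0], 'tcp_pos': [0.4747, -0.361, 0.3265], 'orientation': [0.3809, 3.1149, -0.0032], 'wrist_force': [0.5138, 0.0139, -1.67], 'torque': [0.0201, 0.0234, 0.0084], 'gripper_force': 59.9848, 'grip_width': 0.3608}
[[-0.971  0.241  0.003]
 [ 0.241  0.971 -0.002]
 [-0.004 -0.002 -1.   ]]
[406.59357097 144.74013418] [287.13099226  50.95348386]
356 94
237 0
```

View pics/c3.png

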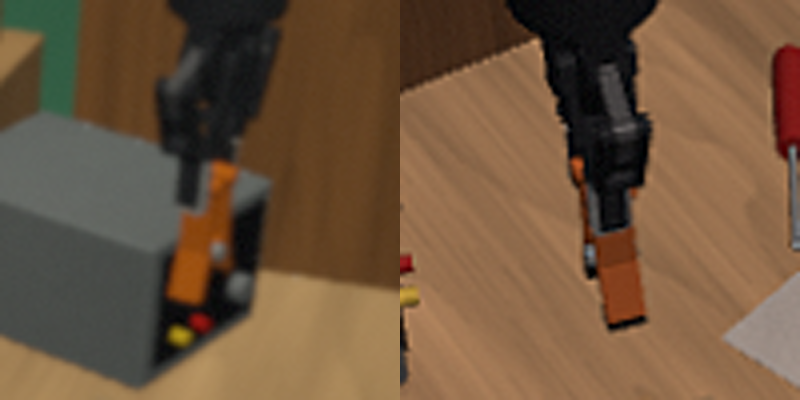

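The clamp is held upright and squeezed, with its jaw tip near (293,80) in the scene view and (403,170) in the side view. I'll triangulate that to get the tip height.

```bash
python3 - <<'E'
from h import *
from scipy.spatial.transform import Rotation as R
s=bot.sense();M=R.from_rotvec(s["orientation"]).as_matrix()
X,e=tri((293.3,80.5),(402.8,169.8));print(X,e,M.T@(X-s["tcp_pos"]),s["tcp_pos"])
E
```

```text
[ 0.47401745 -0.3416449   0.18442332] 0.003864847286813069 [0.004503   0.01828175 0.13837887] [ 0.47417415 -0.3606219   0.32278177]
```

Emit:
step_arm(
  deltas=[
    [0, 0, -0.155, 0, 0, 0, -1],
    [0, 0, -0.155, 0, 0, -0.149, -1],
    [0, 0, 0, 0, 0, -0.149, -1],
    [-0.003, 0.177, 0, 0, 0, 0, -1],
    [-0.003, 0.177, 0, 0, 0, 0, -1],
    [-0.003, 0.177, 0, 0, 0, 0, -1],
    [-0.003, 0.177, 0, 0, 0, 0, -1],
    [-0.003, 0.177, 0, 0, 0, 0, -1],
    [-0.003, 0.177, 0, 0, 0, 0, -1],
    [-0.003, 0.177, 0, 0, 0, 0, -1],
    [-0.003, 0.177, 0, 0, 0, 0, -1],
  ],
)

```text
clock: 11.2
tcp_pos: [0.4812, -0.0759, 0.3847]
orientation: [-0.015, -3.14, -0.0]
wrist_force: [0.3, 0.1, -1.4]
grip_width: 0.362
gripper_force: 60.0
```

Emit:
step_arm(
  deltas=[
    [-0.003, 0.177, 0, 0, 0, 0, -1],
    [-0.003, 0.177, 0, 0, 0, 0, -1],
    [-0.003, 0.177, 0, 0, 0, 0, -1],
    [-0.003, 0.177, 0, 0, 0, 0, -1],
    [-0.003, 0.177, 0, 0, 0, 0, -1],
    [-0.003, 0.177, 0, 0, 0, 0, -1],
    [-0.003, 0.177, 0, 0, 0, 0, -1],
    [-0.003, 0.177, 0, 0, 0, 0, -1],
    [0, 0, 0, 0, 0, 0, -1],
    [0, 0, 0, 0, 0, 0, -1],
    [0, 0, 0, 0, 0, 0, -1],
  ],
)

```text
clock: 12.12
tcp_pos: [0.489, 0.2055, 0.3849]
orientation: [-0.014, -3.14, 0.002]
wrist_force: [0.2, -0.3, -1.1]
grip_width: 0.361
gripper_force: 60.1
```

```bash
python3 - <<'E'
from h import *
from scipy.spatial.transform import Rotation as R
s=bot.sense();print({k:np.round(v,4).tolist() for k,v in s.items()})
print(R.from_rotvec(s["orientation"]).as_matrix().round(3))
a=bot.snapshot("wrist");b=bot.snapshot("side");sc=bot.snapshot("scene")
for n,i in(("w4",a),("side4",b),("scene4",sc)):cv2.imwrite(f"pics/{n}.png",i)
P=np.array([.49,.2,.22]);p=proj("side",P);q=proj("scene",P);print(p,q)
def cr(i,p):
  x,y=np.clip(np.int32(p)-[65,75],0,[510,330]);print(x,y);return cv2.resize(i[y:y+150,x:x+130],(390,450),interpolation=cv2.INTER_CUBIC)
cv2.imwrite("pics/c4.png",np.hstack([cr(b,p),cr(sc,q)]))
E
```

```text
{'clock': 12.1167, 'joint_pos': [0.3979, 0.089, 0.3387, 1.8225, -0.0003, 0.4066], 'qvel': [-0.0263, -0.0139, 0.0018, 0.0005, 0.0019, 0.0005], 'effort': [1.4652, -49.9015, 45.0836, -0.0743, 0.0634, 0.042], 'tcp_pos': [0.489, 0.2055, 0.3849], 'orientation': [-0.0136, -3.1399, 0.0016], 'wrist_force': [0.2464, -0.3338, -1.1245], 'torque': [0.0144, 0.0067, -0.0237], 'gripper_force': 60.1212, 'grip_width': 0.361}
[[-1.     0.009 -0.002]
 [ 0.009  1.    -0.001]
 [ 0.002 -0.001 -1.   ]]
[326.11568359 282.63805513] [448.181465   267.32282758]
261 207
383 192
```

View pics/c4.png

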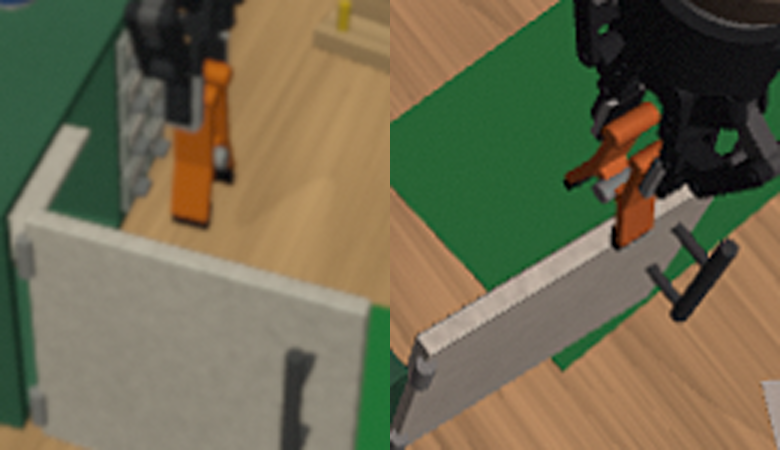

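```bash
python3 - <<'E'
from h import *
A=tri((463.7,273.7),(325,281));B=tri((444.7,253.3),(336.3,266.3));print(A,B,(A[0]+B[0])/2)
for z in(.235,.24,.245):print(z,onz("scene",(463.7,273.7),z),onz("scene",(444.7,253.3),z),onz("side",(325,281),z))
E
```

```text
(array([0.48487952, 0.22614254, 0.24442597]), np.float64(0.005709124477583016)) (array([0.48334226, 0.17765319, 0.23872103]), np.float64(0.009887472625430598)) [0.48411089 0.20189787 0.2415735 ]
0.235 [0.48267805 0.22626862 0.235     ] [0.48578256 0.18032903 0.235     ] [0.48738614 0.2127706  0.235     ]
0.24 [0.48512225 0.22731302 0.24      ] [0.48820611 0.18167908 0.24      ] [0.48537485 0.21817097 0.24      ]
0.245 [0.48756646 0.22835742 0.245     ] [0.49062966 0.18302912 0.245     ] [0.48336357 0.22357133 0.245     ]
```

The jaw tips straddle the door's mid-plane (0.202 to 0.205 against 0.205) and sit about 40 mm above its edge. I'll descend now.

Emit:
step_arm(
  deltas=[
    [0, 0, 0.1, 0, 0, 0, -1],
    [0, 0, 0.1, 0, 0, 0, -1],
    [0, 0, 0.08, 0, 0, 0, -1],
    [0, 0, 0.04, 0, 0, 0, -1],
    [0, 0, 0.02, 0, 0, 0, -1],
    [0, 0, 0, 0, 0, 0, -1],
  ],
)

```text
clock: 12.77
tcp_pos: [0.4891, 0.2049, 0.3177]
orientation: [-0.016, -3.141, 0.0]
wrist_force: [-0.2, 0.4, -1.2]
grip_width: 0.36
gripper_force: 60.1
```

Emit:
step_arm(
  deltas=[
    [0, 0, 0.02, 0, 0, 0, -1],
    [0, 0, 0, 0, 0, 0, -1],
  ],
)

```text
clock: 12.93
tcp_pos: [0.4894, 0.2055, 0.3143]
orientation: [0.015, 3.141, 0.001]
wrist_force: [-0.5, 0.5, -1.4]
grip_width: 0.365
gripper_force: 60.1
```

Emit:
step_arm(
  deltas=[
    [0, 0, 0, 0, 0, 0, 1],
    [0, 0, 0, 0, 0, 0, 1],
    [0, 0, 0, 0, 0, 0, 1],
    [0, 0, 0, 0, 0, 0, 1],
    [0, 0, 0, 0, 0, 0, 1],
    [0, 0, 0, 0, 0, 0, 1],
  ],
)

```text
clock: 13.43
tcp_pos: [0.4892, 0.2056, 0.3141]
orientation: [0.015, 3.141, 0.0]
wrist_force: [1.7, -0.1, 0.2]
grip_width: 1.001
gripper_force: 0.0
```

Emit:
step_arm(
  deltas=[
    [0, 0, -0.05, 0, 0, 0, 1],
    [0, 0, -0.1, 0, 0, 0, 1],
    [0, 0, -0.15, 0, 0, 0, 1],
    [0, 0, -0.15, 0, 0, 0, 1],
    [0, -0.15, 0, 0, 0, 0, 1],
    [0, -0.15, 0, 0, 0, 0, 1],
    [0, -0.15, 0, 0, 0, 0, 1],
    [0, -0.15, 0, 0, 0, 0, 1],
    [0, 0, 0, 0, 0, 0, 1],
    [0, 0, 0, 0, 0, 0, 1],
  ],
)

```text
clock: 14.27
tcp_pos: [0.488, 0.0844, 0.4049]
orientation: [0.019, 3.14, 0.0]
wrist_force: [0.2, 0.4, -0.1]
grip_width: 0.999
gripper_force: 0.0
```

```bash
python3 - <<'E'
from h import *
s=bot.sense();print({k:np.round(v,4).tolist() for k,v in s.items() if k in("clock","tcp_pos","wrist_force","grip_width")})
b=bot.snapshot("side");sc=bot.snapshot("scene")
for n,i in(("side5",b),("scene5",sc)):cv2.imwrite(f"pics/{n}.png",i)
def cr(i,x,y):return cv2.resize(i[y:y+150,x:x+130],(390,450),interpolation=cv2.INTER_CUBIC)
cv2.imwrite("pics/c5.png",np.hstack([cr(b,261,207),cr(sc,383,192)]))
E
```

```text
{'clock': 14.2667, 'tcp_pos': [0.488, 0.0844, 0.4049], 'wrist_force': [0.2428, 0.3755, -0.137], 'grip_width': 0.9986}
```

View pics/c5.png

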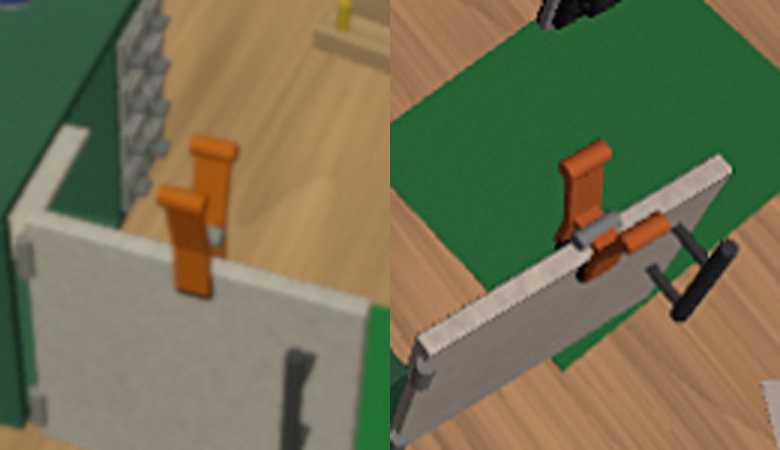

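The clamp straddles the door edge, with its pivot just above the edge at about (600,230) in the crop. It looks upright, the door hasn't moved, and the gripper is clear, so I'll hand it in.

```bash
python3 -c "
from plant import bot
print(bot.close_job())"
```

```text
the job is handed in; nothing more can be done
None
```

I swung the door open to about 1.65 rad (estimated from the camera images), clipped the clamp upright and well down over its top edge, and handed the job in after about 14 s of robot time; no verdict was returned.

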